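# Index the vial carousel to its next hole

### The arm

A 7-joint arm with a two-finger parallel gripper is mounted at the origin on the work surface. World frame = base frame: x ahead of the robot, y to its left, z up, the work surface at z = 0. Lengths are in mm, angles in degrees, forces in N, time in s.
With the tool pointing down it reaches from about 400 to 900 mm from the base axis. Payload 5.6 kg.
Tool frame: the origin (TCP) lies between the finger pads; the fingertips stand 11 mm ahead of it and the grasp point (between the pads) lies 8 mm behind it (r.tips_ahead is the distance from the TCP to the fingertips, in mm); z points along the fingers, y is the line along which they close (so a half turn about z gives the same grasp; the last joint's range is limited). The gripper opens to 92 mm and grips with 3 to 60 N. Pads are 20 mm wide; open, the fingers measure 128 mm over their backs; the gripper's body (75 mm by 189 mm) begins 69 mm behind the grasp point.
Start: joints at [-66.578, 26.786, -0.665, 91.828, 0.344, 61.387, -3.226], TCP at [283.821, 584.769, 200.292] pointing down, gripper open.
Joint ranges: [-144.91, 144.91], [-17.63, 115.5], [-89.93, 88.59], [15.96, 139.68], [-74.01, 254.01], [8.47, 105.57], [-167.45, 167.45]. Speed limits (degrees/s): [147.25, 147.25, 180, 180, 180, 180, 180].

### API

Orientations are given as [roll, pitch, yaw] about the fixed x, y, z axes, in that order (R = Rz(yaw) Ry(pitch) Rx(roll)).
In Python, from workcell import r gives the robot as it stands. The module is installed in compiled form; this text tells all that it offers.
- The arm moves only by the tool play_rows, never from a script. Its argument "plan" is a list that holds one entry, the list of rows, each a list of 6 numbers: the shift along the world's x, y, z in cm, then the turn, a rotation vector about the world's x, y, z in rad. A call has 1 to 8 rows; each row shifts and turns the commanded pose from where the row before left it; what a row does not reach is not made up. A row lasts 1/10 s, in which the tool goes at most 50 mm and 8.59 degrees, less where a joint would pass 70% of its speed; a pose out of reach is approached as far as the arm can. A call is refused whole if a number of a shift passes 5 or a number of a turn 0.15, either way. A call with a gripper value outside its range is refused whole. "grip" is the opening in per cent of the stroke, from 0 (shut) to 100 (fully open), set as the call begins (left out, the last holds). The fingers move at their own pace and stop on an object; the grip force is fixed at half the most. Time passes only in rows, so rows that do not move let the fingers close. It gives the time, the measured TCP pose, the force, the opening and the grip force at its end, in the units of the state.
- r.state(): the state, without advancing time (a new reading comes with each control period).
- r.capture(name): name is "side" or "top" or "wrist"; returns the picture (400x640x3 uint8, red, green, blue); there is no depth.
- r.get_calibration(name): a dict with "fovy" (degrees; the focal length in pixels is half the picture's height over the tangent of half this angle, whatever the lens; pixels are square), "cx", "cy" (the principal point, pixels), "pose" (4x4, takes a point from camera to world coordinates). Camera axes: x right, y down, z forward; pixel columns grow to the right and rows downward; lengths in mm; the calibration is good to about 2 mm. A picture is of the moment at which its call begins: read the wrist's pose just before it. get_calibration takes no time and is no camera call; for the wrist camera it gives the pose at the moment of the call.
- r.close_job(): hands the job in; it is judged then, once.
Trained networks look in the newest picture that a camera, given by its name, has taken for a name from the list of things; names that differ only in an ending like _2 or _b are one class to them, and where a whole thing is asked for, a point or a joint stands for the part that bears it (a point fixed in the world has none). Each returns a list of dicts, best first, with "p" (0 to 1); they miss things now and then, are a little off and sometimes report something else, mostly with a low value. They report only what shows in the picture. A call takes as long as a camera call.
- r.search_frame(camera, name): "location" ([x, y, z] in mm, in the coordinates of the camera as it stood for that picture, good to about 4 mm: the middle of the surface that is visible of it).
The state is a dict: "time": time; "joints": joint angles; "dq": joint speeds; "joint_torque": joint torques, N m; "eef_pos": TCP position; "tcp_rot": TCP orientation; "ft_force": force on the tool from outside, world axes, zero at the start; "moment": the same for the moment, N m; "finger_gap": opening from 0.0 (shut) to 1.0 (fully open); "grasp_force": force on a finger pad.
Only numpy, scipy, OpenCV 4.12 (cv2) and the standard library are available. Lean on these libraries where they do the work, as an engineer would, in place of code of your own. Each camera call takes 0.05 s, during which the arm holds its last target. There are 200 camera calls.

### The job

Bring the vial carousel on to its next station: pull the sprung index pin up by its black knob, swing the arm counter-clockwise (seen from above), and let the pin spring fully home in the next hole of the steel index plate, then let go. Treat the pin gently: do not force it sideways against the plate. Leave everything else on the table where it is.

Things in the scene. Friction and masses are not known exactly. Their poses are not given: they have to be found in the camera images.
- stand: Round grey base of the carousel, 290 mm across and 18 mm high, fixed to the table; origin at the centre of its underside, on the carousel's vertical axis. Its x axis points along the carousel's arm at joint value 0. A 173 mm high post with a spout stands on it across from the arm (about 202 degrees counter-clockwise from its x axis, 125 mm from the axis).
- axis (a point): Point on the carousel's vertical axis, 68 mm above the table, level with the middle of the knob when the pin is fully home.
- carousel (a joint): Turn of the aluminium carousel about its vertical axis in rad, counter-clockwise positive seen from above; starts near 0, stops at -1.2 and 2.1. It is a 144 mm disc with eight fixed glass vials (tops 100 mm above the table) and one flat radial arm, 22 mm wide, its top 46 mm above the table. Friction holds it where it is left: about 2 N at the knob, plus the rubbing of the pin.
- plate_level (a point): Point on the axis level with the flat top of the index plate, 30 mm above the table. The plate is a fixed steel sector under the arm, centred on the axis, 109 to 141 mm from it, 12 mm thick, with a parking slot (where the pin now stands; its ends up to 0.31 rad from joint value 0) and square-cornered holes 45 and 90 degrees counter-clockwise (and 45 clockwise) of its middle.
- next_nominal (a point): Where the middle of the next hole would be (on the plate's top, 125 mm from the axis) if the plate were set exactly. It is clamped by hand and may be turned up to 0.12 rad (15 mm) either way, so the pin seats at a joint value between 0.66 and 0.91. The hole is 10.4 mm long along the arc for the 8 mm pin. Between slot and hole the plate is smooth; the hole after it is not wanted.
- pin (a joint): Lift of the sprung index pin in m: 0 is fully home (round-nosed tip 9 mm below the top of the plate), about 0.009 with the tip resting on top of the plate, 0.016 is the upper stop. The spring pushes it down with 6 N at 0 and 250 N/m more as it is lifted. Pushed along the plate it drops into a hole by itself if the knob is free to move down. Side load of pin on plate must stay below 25 N.
- knob (a point): Middle of the knob that lifts the pin: an upright black plastic cylinder, 24 mm across and 24 mm high, at the end of the arm, 125 mm from the axis. Its middle is 68 mm above the table with the pin home and rises with the pin. Under it is a 10 mm gap to the arm, partly filled by a steel collar 22 mm across and 6 mm high. Beside the arm the way is clear down to the plate.
- cap: White two-step plastic screw cap, 60 mm across, 30 mm high, lying loose near the carousel. Leave alone; origin at the centre of its underside.
- driver: Red-handled screwdriver, 170 mm long, lying loose near the arm's end. Leave alone; origin at the centre of its underside.
- spray: Glass spray bottle, about 180 mm high. Leave alone; origin at the centre of its underside.
- canister: Steel canister, 110 mm across, 190 mm high, with a black band. Leave alone; origin at the centre of its underside.
- flask: Conical glass flask on a dark purple foot 116 mm across, 150 mm high. Leave alone; origin at the centre of its underside.
- carton: Small cardboard carton, 100 x 70 x 35 mm. Leave alone; origin at the centre of its underside.
- goggles: Amber safety goggles, about 160 mm wide, 28 mm high. Leave alone; origin at the centre of its underside.

How it is judged (in metres and radians):
On the way, in this order (a step that is already met when the one before it is completed fails the run):
1. the pin is pulled up out of its parking slot while the carousel is still at its old station (value of joint pin above 0.008 m and value of joint carousel below 0.4 rad), for 0.1 s.
2. the carousel is swung counter-clockwise towards the next hole (value of joint carousel above 0.5 rad), for 0.1 s.
At the end, for the whole second after the job is handed in: The pin is home (lifted less than 2 mm) in the next hole: the carousel stands still (under 0.05 rad/s), turned 0.60 to 0.97 rad counter-clockwise (value of joint pin below 0.002 m and value of joint carousel between 0.6 and 0.97 rad and velocity of joint carousel between -0.05 and 0.05 rad/s); the robot touches nothing.
It fails at once if the pin is forced against the index plate with more than 25 N (contact force between pin and plate above 25 N).
It fails at once if another thing on the table is moved by more than 30 mm (distance of any of cap, driver, spray, canister, flask, carton, goggles from where it was at the start of the episode above 0.03 m).
It also fails if it takes over 51 s, if anything falls off the work surface, if the arm or the gripper's body presses on something with over 40 N, if the wrist force passes 120 N, or if a joint passes its speed limit or range.

## Working session

There is one attempt and no reset: what is moved stays moved. The work goes in short steps, Python scripts to look and compute and a tool call to move; the robot and the scene stay as the last step left them, time stands still between calls to the robot, and variables do not carry over. Pictures are saved under pics/ and viewed, at most 10 in all, crops included, and the job is handed in when it is done.

Besides the shell and the picture viewer there is one more tool, called after "Call:" as name([rows], argument=value, ...), one row to a line, values as JSON. play_rows: Moves the arm, as the interface text tells. Its arguments: {"type":"object","properties":{"plan":{"type":"array"},"grip":{"type":"number"}},"required":["plan"]}

```bash
mkdir -p pics
cat > h.py <<'E'
import numpy as np, cv2
from workcell import r
def cal(n):
    c=r.get_calibration(n); f=200/np.tan(np.radians(c["fovy"])/2)
    return f,c["cx"],c["cy"],np.array(c["pose"])
def proj(n,P):
    f,cx,cy,T=cal(n); p=np.linalg.inv(T)@np.append(P,1); return np.array([cx+f*p[0]/p[2],cy+f*p[1]/p[2]])
def ray(n,u,v):
    f,cx,cy,T=cal(n); d=T[:3,:3]@np.array([(u-cx)/f,(v-cy)/f,1]); return T[:3,3],d/np.linalg.norm(d)
def atz(n,u,v,z):
    o,d=ray(n,u,v); return o+d*(z-o[2])/d[2]
def tri(rs):
    A=sum(np.eye(3)-np.outer(d,d) for o,d in rs); b=sum((np.eye(3)-np.outer(d,d))@o for o,d in rs); return np.linalg.solve(A,b)
def find(n,name):
    T=cal(n)[3]
    for e in r.search_frame(n,name)[:2]:
        print(n,name,round(e["p"],2),np.round(T@np.append(e["location"],1),1)[:3])
E
python3 - <<'E'
from h import *
ims={}
for n in("side","top","wrist"):
    im=r.capture(n); cv2.imwrite(f"pics/{n}0.png",im[:,:,::-1]); 
    print(n,np.round(cal(n)[3],2).tolist(),cal(n)[:3])
    for t in("knob","stand","carousel","driver","cap"): find(n,t)
s=r.state();print(s["time"],s["eef_pos"],s["tcp_rot"],s["ft_force"],s["finger_gap"])
E
```

```text
side [[0.92, -0.29, 0.26, 237.57], [-0.39, -0.67, 0.63, -779.34], [-0.01, -0.69, -0.73, 976.43], [0.0, 0.0, 0.0, 1.0]] (np.float64(381.50849302571004), 312.1904576365422, 199.07553647944704)
side carousel 0.56 [534.2  -3.4  61. ]
side driver 0.72 [538.7   7.2  16. ]
side driver 0.67 [ 404.1 -174.    19.5]
side cap 0.51 [ 670.5 -149.3   18.1]
top [[-0.02, -0.99, 0.13, 390.33], [-1.0, 0.02, -0.02, 39.13], [0.01, -0.13, -0.99, 1441.64], [0.0, 0.0, 0.0, 1.0]] (np.float64(463.09021459232764), 317.53544286618876, 198.21325818220578)
top knob 0.64 [473.4 -86.7  78.6]
top stand 0.65 [537.8  37.9  18.2]
top carousel 0.94 [530.1  11.5  43.9]
top driver 0.75 [ 406.4 -169.3   20.8]
top cap 0.84 [ 671.5 -139.2   17.8]
top cap 0.35 [537.5  43.1  21.3]
wrist [[0.44, 0.87, 0.22, 221.83], [0.9, -0.42, -0.11, 614.81], [-0.0, 0.25, -0.97, 384.94], [0.0, 0.0, 0.0, 1.0]] (np.float64(311.5849171877196), 317.2641297973067, 199.39535233796812)
0.9 [283.83219329 584.77212319 200.30551493] [1.79996447e+02 3.15027233e-03 1.54110904e+02] [-0.33215831  0.49584208 -0.6252653 ] 1.0020636802214011
```

View pics/side0.png

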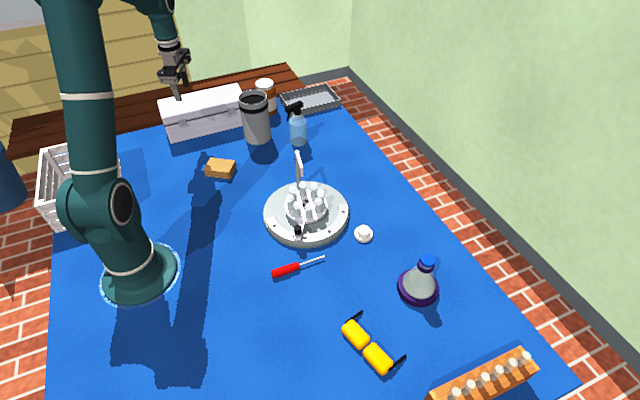

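View pics/top0.png

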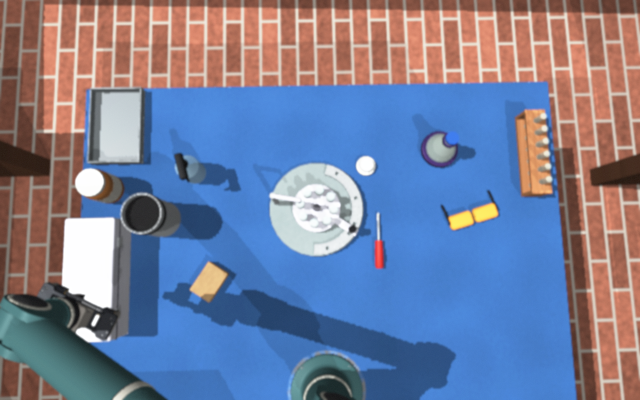

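The side view has the carousel at about (306,212) with the black knob at (298,230). In the top view the stand centre is about (317,209), the knob (352,231), the driver (379,245) and the cap (366,165). Next I'll zoom in on both.

Run:
```python
from h import *
a=cv2.imread("pics/top0.png")[150:270,255:395]; b=cv2.imread("pics/side0.png")[140:260,250:390]
cv2.imwrite("pics/z0.png",np.vstack([cv2.resize(x,(700,300*2),interpolation=cv2.INTER_CUBIC)[:, :] for x in (a,)]))
# stand outline in both: non-blue blob
for n,box in(("top",(150,270,255,368)),("side",(170,260,255,352))):
    im=cv2.imread(f"pics/{n}0.png"); hsv=cv2.cvtColor(im,cv2.COLOR_BGR2HSV)
    m=((hsv[...,1]<70)&(hsv[...,2]>90)).astype(np.uint8); k=np.zeros_like(m);k[box[0]:box[1],box[2]:box[3]]=m[box[0]:box[1],box[2]:box[3]]
    c=max(cv2.findContours(k,0,1)[0],key=cv2.contourArea); h=cv2.convexHull(c); e=cv2.fitEllipse(h); print(n,e, atz(n,*e[0],18))
    dk=(hsv[...,2]<60); dk=dk[box[0]:box[1],box[2]:box[3]]; ys,xs=np.nonzero(dk)
    nn,l,s,ct=cv2.connectedComponentsWithStats(dk.astype(np.uint8)); print([(s[i].tolist(),(ct[i]+[box[2],box[0]]).round(1).tolist()) for i in range(1,nn) if s[i][4]>8])
```

```text
top ((315.7891845703125, 208.89755249023438), (92.39967346191406, 94.68696594238281), 102.575439453125) [542.33119069  19.78175797  18.        ]
[([95, 76, 5, 5, 19], [352.1, 228.4])]
side ((304.5536804199219, 210.3603973388672), (76.87831115722656, 84.92882537841797), 100.00458526611328) [538.66692735  18.47344817  18.        ]
[([39, 55, 7, 10, 41], [297.5, 230.3])]
```

View pics/z0.png

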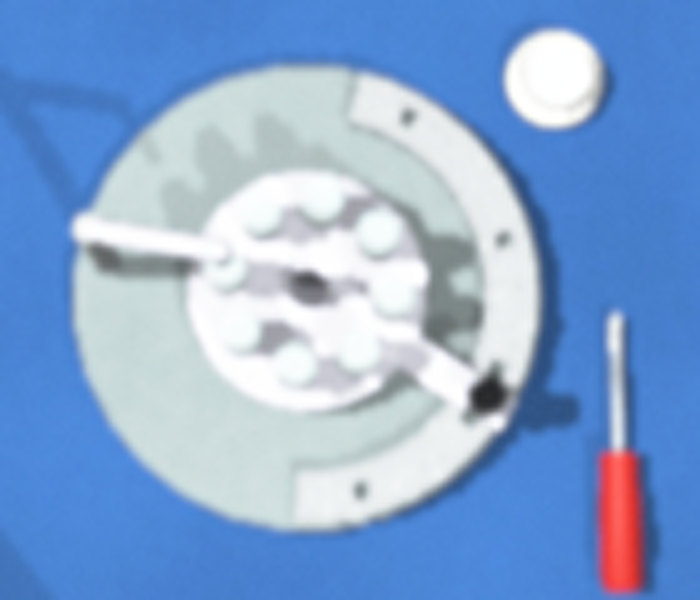

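The crop shows the knob at (488,393), the next hole at (502,238), the one after at (407,117) and the clockwise hole at (361,490). The tall post's spout arm lies to the left at (80,225).

Run:
```python
from h import *
k=tri([ray("top",352.1,230),ray("side",297.5,230.3)]);print("knob tri",k)
P=[atz("top",(u+.5)/5-.5+255,(v+.5)/5-.5+150,30)[:2] for u,v in((502,238),(407,117),(361,490))]
K=atz("top",(488.5)/5-.5+255,(393.5)/5-.5+150,74)[:2]; K2=atz("side",297.5,230.3,68)[:2]
from scipy.optimize import least_squares
f=lambda x:[np.hypot(*(p-x))-125 for p in P]
s=least_squares(f,[540,19]);c=s.x;print("axis",c,f(c),"stand", [540.5,19])
for cc in(c,np.array([540.5,19.1])):
  for p in P+[K,K2]: d=p-cc;print(p.round(1),np.hypot(*d).round(1),np.degrees(np.arctan2(d[1],d[0])).round(1))
for t in("cap","driver","spray"):
    find("top",t)
s=r.state();print(s["time"])
```

```text
knob tri [472.73770585 -86.44194432  64.10459529]
axis [543.95182292  19.29129005] [np.float64(-0.2829086726531642), np.float64(0.40126318853683074), np.float64(0.28275602013719947)] stand [540.5, 19]
[ 574.7 -101.6] 124.7 -75.7
[651.5 -45.2] 125.4 -30.9
[422.3 -10.8] 125.3 -166.1
[476.7 -85.8] 124.8 -122.6
[472.5 -89.5] 130.2 -123.3
[ 574.7 -101.6] 125.4 -74.2
[651.5 -45.2] 128.3 -30.1
[422.3 -10.8] 121.9 -165.8
[476.7 -85.8] 122.8 -121.3
[472.5 -89.5] 128.2 -122.0
top cap 0.84 [ 671.5 -139.2   17.8]
top cap 0.35 [537.5  43.1  21.3]
top driver 0.75 [ 406.4 -169.3   20.8]
top spray 0.23 [536.9  38.8  17.3]
1.05
```

Call:
play_rows([
  [[0.4,-1.2,4.5,0,0,-0.1],[0.4,-1.2,4.5,0,0,-0.1],[1.2,-4.3,0,0,0,-0.105],[1.2,-4.3,0,0,0,-0.105],[1.2,-4.3,0,0,0,-0.105],[1.2,-4.3,0,0,0,-0.105],[1.2,-4.3,0,0,0,-0.105],[1.2,-4.3,0,0,0,-0.105]],
], grip=85)

```text
time: 1.85
eef_pos: [364.1, 301.0, 290.5]
tcp_rot: [180.0, -0.0, 106.3]
ft_force: [1.3, 0.1, 0.3]
finger_gap: 0.847
grasp_force: 0.0
```

Call:
play_rows([
  [[1.2,-4.3,0,0,0,-0.105],[1.2,-4.3,0,0,0,-0.105],[1.2,-4.3,0,0,0,-0.105],[1.2,-4.3,0,0,0,-0.105],[1.2,-4.3,0,0,0,-0.105],[1.2,-4.3,0,0,0,-0.105],[1.2,-4.3,0,0,0,-0.105],[1.2,-4.3,0,0,0,-0.105]],
])

```text
time: 2.65
eef_pos: [460.1, -43.0, 290.8]
tcp_rot: [180.0, -0.1, 58.2]
ft_force: [1.1, 1.1, 0.2]
finger_gap: 0.851
grasp_force: 0.0
```

Run:
```python
from h import *
s=r.state()
im=r.capture("wrist");cv2.imwrite("pics/w1.png",im[:,:,::-1])
print(s["time"],s["eef_pos"].round(1),s["tcp_rot"].round(2),s["joints"].round(1),proj("wrist",[474.5,-86.5,80]))
for t in("knob","pin","carousel"): find("wrist",t)
```

```text
2.65 [460.1 -43.  290.8] [ 1.7996e+02 -8.0000e-02  5.8190e+01] [-33.1   1.7  35.7 112.6  -1.1  66.  -28.8] [339.98296851 192.79898338]
wrist knob 0.61 [472.4 -93.3  79.1]
wrist pin 0.64 [477.1 -90.3  82.4]
wrist carousel 0.67 [536.6  12.7  45.2]
```

View pics/w1.png

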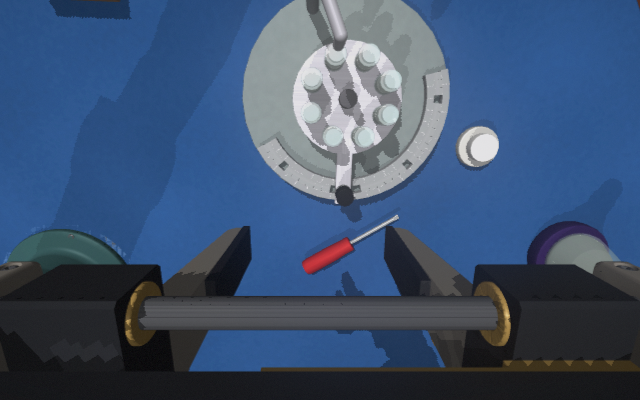

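The wrist view shows the knob at about (344,195), the next hole at (407,163), the holes either side at (438,99) and (284,165), the hub at (348,97) and the driver at (350,245).

```bash
cat >> h.py <<'E'
from scipy.optimize import least_squares
def blobs(n,im,box,thr=60,amin=8):
    u0,u1,v0,v1=box
    g=im[v0:v1,u0:u1].max(2); m=(g<thr).astype(np.uint8)
    nn,l,s,ct=cv2.connectedComponentsWithStats(m)
    return [((s[i][:4]+[u0,v0,0,0]).tolist(),int(s[i][4]),(ct[i]+[u0,v0]).round(1).tolist()) for i in range(1,nn) if s[i][4]>=amin]
E
python3 - <<'E'
from h import *
im=cv2.imread("pics/w1.png")
for b in((335,355,180,210),(398,416,155,172),(430,446,91,107),(275,293,157,173)): print(blobs("wrist",im,b,75,5))
f,cx,cy,T=cal("wrist");print(f,T.round(1).tolist())
hsv=cv2.cvtColor(im,cv2.COLOR_BGR2HSV);m=(hsv[...,1]<90).astype(np.uint8)
b=np.zeros_like(m);b[0:203,240:452]=m[0:203,240:452]
c=max(cv2.findContours(b,0,1)[0],key=cv2.contourArea);h=cv2.convexHull(c);h=h[(h[:,0,1]>3)];e=cv2.fitEllipse(h);print(e,atz("wrist",*e[0],18))
E
```

```text
[([335, 186, 19, 21], 286, [344.1, 195.6])]
[]
[]
[]
311.5849171877196 [[0.9, -0.5, -0.1, 495.9], [-0.5, -0.8, -0.2, 16.7], [-0.0, 0.2, -1.0, 475.0], [0.0, 0.0, 0.0, 1.0]]
((345.4159240722656, 92.18656158447266), (206.37400817871094, 217.00015258789062), 10.618741035461426) [548.999827    28.49475909  18.        ]
```

Run:
```python
from h import *
K=atz("wrist",344.1,195.3,80)[:2]
P=[atz("wrist",u,v,30)[:2] for u,v in((407,163),(438,99),(284,165))]
c=least_squares(lambda x:[np.hypot(*(p-x))-125 for p in P],[542,19]).x
print("axis",c,"K",K)
for p in P+[K]: d=p-c;print(p.round(1),np.hypot(*d).round(1),np.degrees(np.arctan2(d[1],d[0])).round(1))
# triangulate with first views
o=np.load if 0 else None
print(tri([ray("wrist",344.1,195.3),ray("top",352.3,228.6),]))
```

```text
axis [543.81351179  20.10072376] K [475.74804295 -82.2078465 ]
[ 573.9 -101. ] 124.8 -76.1
[650.4 -45.6] 125.3 -31.7
[422.6 -11. ] 125.2 -165.6
[475.7 -82.2] 122.9 -123.6
[475.52451991 -86.54543712  64.39134857]
```

Call:
play_rows([
  [[0.3,-0.83,-3.2,0,0,-0.005],[0.3,-0.83,-3.2,0,0,-0.005],[0.3,-0.83,-3.2,0,0,-0.005],[0.3,-0.83,-3.2,0,0,-0.005],[0.3,-0.83,-3.2,0,0,-0.006],[0,0,0,0,0,0],[0,0,0,0,0,0]],
], grip=55)

```text
time: 3.55
eef_pos: [474.7, -81.6, 130.5]
tcp_rot: [-179.9, 0.0, 57.0]
ft_force: [0.6, 0.3, -0.4]
finger_gap: 0.55
grasp_force: 0.0
```

Run:
```python
from h import *
s=r.state()
im=r.capture("wrist")[:,:,::-1];cv2.imwrite("pics/w2.png",im)
print(s["time"],s["eef_pos"].round(1),s["tcp_rot"].round(2),s["finger_gap"],proj("wrist",[475,-84.6,80]),proj("wrist",s["eef_pos"]))
```

```text
3.55 [474.7 -81.6 130.5] [-1.7994e+02  3.0000e-02  5.7040e+01] 0.5502777229259654 [318.83576544 213.72562585] [316.29156846 233.32202258]
```

View pics/w2.png

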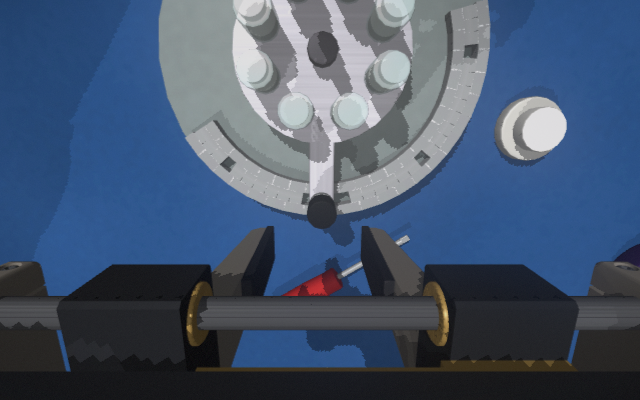

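The close wrist view has the knob at (321,209) between the open fingers. The next hole is at (422,157), the others at (470,50) and (228,163), and the driver is well below.

Run:
```python
from h import *
im=cv2.imread("pics/w2.png")
b=blobs("wrist",im,(303,342,188,235),60);print(b)
P=[atz("wrist",u,v,30)[:2] for u,v in((422,157.5),(470.5,50),(228,163.5))]
c=least_squares(lambda x:[np.hypot(*(p-x))-125 for p in P],[542,19]).x
f=cal("wrist")[0]
for v in (207,208,209):
  K=atz("wrist",321.5,v,80)[:2];d=K-c;print(v,K,np.hypot(*d),np.degrees(np.arctan2(d[1],d[0])))
print("axis",c)
for p in P: d=p-c;print(p.round(1),np.hypot(*d).round(1),np.degrees(np.arctan2(d[1],d[0])).round(1))
T=cal("wrist")[3];print(T[:3,3],24*f/(T[2,3]-80))
```

```text
[([307, 195, 29, 34], 758, [321.4, 211.4])]
207 [479.75561579 -81.10660367] 118.01434547432167 -123.49491709421989
208 [479.31333774 -81.79329476] 118.83107838827546 -123.49003358963492
209 [478.87033597 -82.48110951] 119.64914860390071 -123.48520892801368
axis [544.88336727  17.30966392]
[ 575.5 -103.8] 124.9 -75.8
[652.9 -46. ] 125.2 -30.4
[423.1 -11.5] 125.1 -166.7
[512.73740582 -23.97806521 316.05770951] 31.67885525960807
```

Call:
play_rows([
  [[0.08,-0.16,-2.0,0,0,0],[0.08,-0.16,-2.0,0,0,0],[0,0,-1.5,0,0,0],[0,0,-1.0,0,0,0],[0,0,-0.5,0,0,0],[0,0,0,0,0,0],[0,0,0,0,0,0]],
])

```text
time: 4.3
eef_pos: [477.1, -85.8, 61.1]
tcp_rot: [179.9, -0.1, 57.0]
ft_force: [0.5, -0.7, 0.7]
finger_gap: 0.55
grasp_force: 0.0
```

Run:
```python
from h import *
im=r.capture("wrist")[:,:,::-1];cv2.imwrite("pics/w3.png",im);print(r.state()["ft_force"],proj("wrist",[475,-85,80]))
```

```text
[-0.38987233 -0.32898046  0.74302116] [313.54816798 245.50378938]
```

View pics/w3.png

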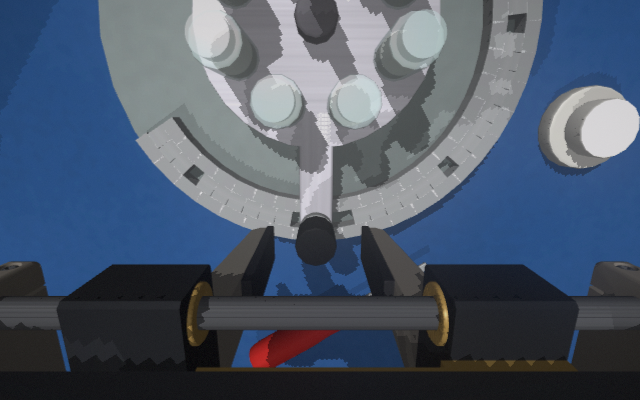

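The knob at (316,240) is centred between the fingers at (273,240) and (362,240). I'll close the gripper.

Call:
play_rows([
  [[0,0,0,0,0,0],[0,0,0,0,0,0],[0,0,0,0,0,0],[0,0,0,0,0,0],[0,0,0,0,0,0],[0,0,0,0,0,0],[0,0,0,0,0,0]],
], grip=0)

```text
time: 5.05
eef_pos: [476.4, -85.9, 60.4]
tcp_rot: [-180.0, -0.0, 56.9]
ft_force: [-1.6, -0.0, 2.6]
finger_gap: 0.243
grasp_force: 30.0
```

Call:
play_rows([
  [[0,0,0.3,0,0,0],[0,0,0.3,0,0,0],[0,0,0.3,0,0,0],[0,0,0.2,0,0,0],[0,0,0.15,0,0,0],[0,0,0,0,0,0],[0,0,0,0,0,0],[0,0,0,0,0,0]],
])

```text
time: 5.85
eef_pos: [476.2, -85.8, 72.6]
tcp_rot: [-180.0, 0.0, 56.9]
ft_force: [2.1, -0.1, -10.1]
finger_gap: 0.24
grasp_force: 30.0
```

Run:
```python
import numpy as np
a=np.radians(np.linspace(-123,-79.5,17)); p=12.48*np.c_[np.cos(a),np.sin(a)]
print(np.diff(p.round(2),axis=0).round(2).tolist(), p[-1]*10+[544.3,18.8],p[8]*10+[544.3,18.8])
```

```text
[[0.51, -0.31], [0.52, -0.28], [0.53, -0.27], [0.54, -0.23], [0.55, -0.21], [0.57, -0.18], [0.57, -0.16], [0.58, -0.13], [0.58, -0.1], [0.59, -0.08], [0.59, -0.04], [0.59, -0.02], [0.59, 0.01], [0.59, 0.04], [0.59, 0.06], [0.58, 0.1]] [ 567.04299358 -103.91021246] [ 519.95272781 -103.60200299]
```

Call:
play_rows([
  [[0.51,-0.31,0,0,0,0.0475],[0.52,-0.28,0,0,0,0.0475],[0.53,-0.27,0,0,0,0.0475],[0.54,-0.23,0,0,0,0.0475],[0.55,-0.21,0,0,0,0.0475],[0.57,-0.18,0,0,0,0.0475],[0.57,-0.16,0,0,0,0.0475],[0.58,-0.13,0,0,0,0.0475]],
])

```text
time: 6.65
eef_pos: [518.4, -103.3, 71.9]
tcp_rot: [-179.8, -0.0, 78.8]
ft_force: [-0.7, 0.8, -9.7]
finger_gap: 0.242
grasp_force: 30.0
```

Call:
play_rows([
  [[0.58,-0.1,0,0,0,0.0475],[0.59,-0.08,0,0,0,0.0475],[0.59,-0.04,0,0,0,0.0475],[0.59,-0.02,0,0,0,0.0475],[0.59,0.01,0,0,0,0.0475],[0.59,0.04,0,0,0,0.0475],[0.59,0.06,0,0,0,0.0475],[0.58,0.1,0,0,0,0.0475]],
])

```text
time: 7.45
eef_pos: [565.2, -104.1, 71.6]
tcp_rot: [-179.8, -0.1, 100.5]
ft_force: [-0.9, -0.6, -8.9]
finger_gap: 0.24
grasp_force: 30.0
```

Call:
play_rows([
  [[0,0,0,0,0,0],[0,0,0,0,0,0],[0,0,0,0,0,0]],
])

```text
time: 7.75
eef_pos: [566.3, -103.9, 72.4]
tcp_rot: [-179.9, -0.0, 100.4]
ft_force: [-0.2, 0.7, -9.6]
finger_gap: 0.242
grasp_force: 30.0
```

Run:
```python
from h import *
s=r.state();im=r.capture("wrist")[:,:,::-1];cv2.imwrite("pics/w4.png",im);print(s["eef_pos"],s["ft_force"],s["moment"],s["tcp_rot"][2],proj("wrist",[575,-103,30]))
```

```text
[ 566.28728415 -103.89320552   72.40847303] [-0.22127601  0.65603104 -9.57635388] [ 0.057164    0.10454451 -0.05847794] 100.4325143266541 [329.01890083 214.58259667]
```

View pics/w4.png

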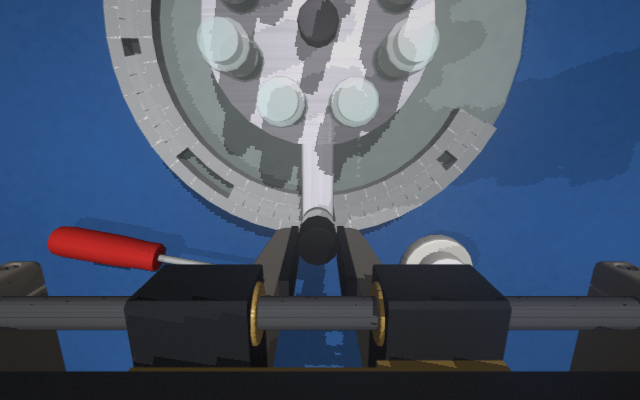

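The arm hides the next hole. The slot middle is at (205,172), the hole after at (447,160) and the clockwise hole at (131,46). The cap at (437,250) is low and out of the way.

Run:
```python
from h import *
P=[atz("wrist",u,v,30)[:2] for u,v in((447,160),(131,46),(205.5,172.5))]
K=atz("wrist",318.5,238,92)[:2]
c=least_squares(lambda x:[np.hypot(*(p-x))-125 for p in P],[542,19]).x
A=atz("wrist",317,170,46)[:2]
print(c)
for p in P+[K,A]: d=p-c;print(p.round(1),np.hypot(*d).round(1),np.degrees(np.arctan2(d[1],d[0])).round(2))
```

```text
[544.36940669  18.51584098]
[651.6 -46.7] 125.5 -31.29
[422.3 -11.3] 125.7 -166.26
[479.4 -87.7] 124.5 -121.45
[566.1 -99.4] 119.9 -79.58
[559.4 -68.6] 88.4 -80.2
```

Call:
play_rows([
  [[0,0,-0.1,0,0,0],[0,0,-0.1,0,0,0],[0,0,-0.06,0,0,0],[0,0,0,0,0,0]],
])

```text
time: 8.2
eef_pos: [566.7, -103.8, 70.0]
tcp_rot: [-180.0, -0.0, 100.5]
ft_force: [-1.7, 0.4, -8.8]
finger_gap: 0.242
grasp_force: 30.0
```

Call:
play_rows([
  [[0,0,0,0,0,0],[0,0,0,0,0,0],[0,0,-0.2,0,0,0],[0,0,-0.3,0,0,0],[0,0,0,0,0,0],[0,0,0,0,0,0]],
], grip=33)

```text
time: 8.8
eef_pos: [567.2, -104.0, 65.2]
tcp_rot: [180.0, 0.0, 100.5]
ft_force: [-0.5, 0.3, 0.0]
finger_gap: 0.329
grasp_force: 0.0
```

Call:
play_rows([
  [[0.15,0.03,0,0,0,0],[0.15,0.03,0,0,0,0],[0.1,0.02,0,0,0,0],[0.1,0.02,0,0,0,0.01],[0,0,0,0,0,0]],
])

```text
time: 9.3
eef_pos: [570.2, -103.2, 64.9]
tcp_rot: [-179.8, -0.1, 101.1]
ft_force: [-5.5, -0.8, 4.1]
finger_gap: 0.334
grasp_force: 2.9
```

```bash
cat > k.py <<'E'
from h import *
s=r.state();im=r.capture("wrist")[:,:,::-1];cv2.imwrite("pics/wk.png",im)
g=im.max(2)[200:290,285:352]; 
m=(g<62).astype(np.uint8)
print("f",s["ft_force"].round(1),s["eef_pos"].round(1))
for p in ("knob","pin"): find("wrist",p)
gr=cv2.cvtColor(im,cv2.COLOR_BGR2GRAY)
print(gr[205:280:3,318]); print(gr[238,270:370:3])
E
python3 k.py
```

```text
f [-5.5 -0.8  4.1] [ 570.2 -103.2   64.9]
wrist knob 0.77 [558.8 -99.6  86.2]
wrist pin 0.79 [ 562.8 -102.9   93.8]
[205 183 107 143 141  45  45  43  43  48  43  41  41  41  38  37  38  37
  37  34  34  52  52  52  49]
[83 83 84 83 41 42 37 39 39 41 42 41 42 43 41 40 41 42 41 42 40 59 59 60
 61 38 42 42 54 84 84 84 84 84]
```

Call:
play_rows([
  [[0.06,0.015,0,0,0,0.004],[0.06,0.015,0,0,0,0.004],[0.06,0.015,0,0,0,0.004],[0.06,0.015,0,0,0,0.004],[0,0,0,0,0,0]],
])

```text
time: 9.95
eef_pos: [570.4, -103.0, 64.7]
tcp_rot: [-179.5, -0.1, 101.9]
ft_force: [-11.3, -0.3, 8.0]
finger_gap: 0.331
grasp_force: 5.3
```

```bash
python3 k.py
```

```text
f [-11.3  -0.3   8. ] [ 570.4 -103.    64.7]
wrist knob 0.6 [ 558.9 -101.8   88.1]
wrist pin 0.61 [ 565.3 -103.1   92. ]
[207 188 130 140 143  45  44  43  43  49  42  41  40  40  39  38  37  37
  35  35  33  51  52  51  48]
[83 83 84 80 40 42 38 37 40 40 41 41 42 43 41 42 41 42 42 42 41 60 60 60
 59 37 41 43 55 83 84 83 85 83]
```

Run:
```python
from h import *
a=r.capture("side")[:,:,::-1]; 
p=proj("side",[572,-103,70]).astype(int); z=cv2.resize(a[p[1]-33:p[1]+27,p[0]-40:p[0]+40],(780,585),interpolation=cv2.INTER_CUBIC)[:, :390*2]
w=cv2.imread("pics/wk.png")[195:295,240:400]
cv2.imwrite("pics/m5.png",np.hstack([cv2.resize(z,(400,300)),cv2.resize(w,(400,250),interpolation=cv2.INTER_CUBIC)[:, :] if 0 else cv2.copyMakeBorder(cv2.resize(w,(400,250),interpolation=cv2.INTER_CUBIC),0,50,0,0,0)]))
s=r.state();print(s["ft_force"],s["moment"],s["joints"])
for zt in(80,89): print(zt,[proj("wrist",[544.4+R*np.cos(np.radians(-79.7)),18.5+R*np.sin(np.radians(-79.7)),zt]).round(1).tolist() for R in(113,125,137)], proj("wrist",[544.4+137*np.cos(np.radians(-79.7)),18.5+137*np.sin(np.radians(-79.7)),zt-24]))
```

```text
[-10.58571533  -1.44716439   8.21360867] [-0.39212103  2.58771924 -0.00549482] [ -8.50510893  30.99841751  20.03473703 108.28549635 -14.74616874
  43.69986605  31.64482444]
80 [[311.1, 224.1], [310.6, 243.7], [310.1, 262.6]] [311.23718134 246.75081737]
89 [[310.6, 229.3], [310.1, 249.9], [309.7, 269.7]] [310.8564741 252.269423 ]
```

View pics/m5.png

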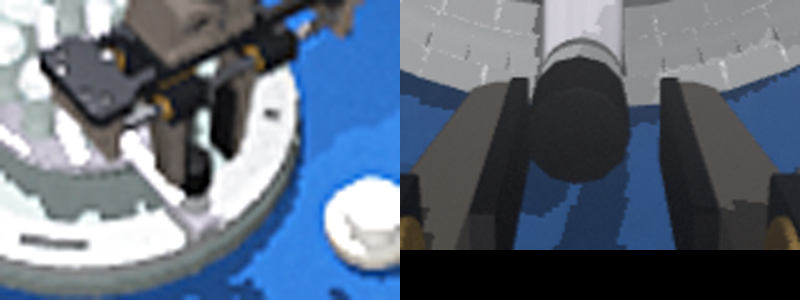

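The trailing finger (left, about (290,240) in the wrist picture) touches the knob. The friction on it presses the knob down, which adds rubbing. I'll raise the tool slightly to take that load off.

Call:
play_rows([
  [[0,0,0.1,0,0,0],[0,0,0.1,0,0,0],[0,0,0,0,0,0]],
])

```text
time: 10.45
eef_pos: [575.6, -102.1, 67.6]
tcp_rot: [179.9, 0.0, 102.0]
ft_force: [1.1, 0.1, -0.2]
finger_gap: 0.328
grasp_force: 0.0
```

Run:
```python
from h import *
r.capture("wrist")
im=r.capture("wrist")[:,:,::-1];cv2.imwrite("pics/wk2.png",im)
for n in("w3","w4","wk","wk2"):
    g=cv2.cvtColor(cv2.imread(f"pics/{n}.png"),cv2.COLOR_BGR2GRAY); c={"w3":316,"w4":318}.get(n,311); print(n,g[208:276:2,c].tolist())
s=r.state();print(s["ft_force"],s["eef_pos"])
```

```text
w3 [180, 179, 122, 106, 50, 45, 46, 46, 44, 42, 51, 46, 45, 45, 45, 44, 42, 43, 42, 43, 41, 41, 39, 38, 38, 37, 38, 35, 37, 55, 54, 55, 53, 54]
w4 [110, 167, 166, 162, 47, 45, 44, 46, 44, 44, 51, 45, 46, 44, 44, 42, 42, 40, 41, 38, 37, 38, 36, 36, 35, 36, 36, 35, 36, 52, 51, 51, 52, 52]
wk [206, 124, 124, 160, 141, 46, 45, 45, 45, 44, 43, 49, 44, 44, 42, 43, 41, 41, 40, 39, 37, 39, 36, 36, 35, 35, 35, 35, 35, 33, 56, 70, 70, 51]
wk2 [158, 108, 63, 47, 45, 46, 46, 45, 51, 46, 45, 46, 44, 41, 41, 39, 42, 40, 38, 37, 40, 38, 37, 39, 37, 37, 63, 73, 53, 54, 52, 53, 52, 50]
[-1.10545196  0.20100646 -0.45053696] [ 575.3008077  -102.15030891   67.41108303]
```

The knob's lower edge moved from row 268 to row 260. That is what a 9 mm drop predicts, so the pin looks home in the hole. I'll open, lift clear and check.

Call:
play_rows([
  [[0,0,0,0,0,0],[0,0,0,0,0,0],[0,0,0,0,0,0],[0,0,2,0,0,0],[0,0,3,0,0,0],[0,0,3,0,0,0],[0,0,3,0,0,0],[0,0,3,0,0,0]],
], grip=60)

```text
time: 11.35
eef_pos: [574.4, -102.3, 208.4]
tcp_rot: [180.0, 0.0, 102.0]
ft_force: [0.1, 0.3, 0.5]
finger_gap: 0.602
grasp_force: 0.0
```

Call:
play_rows([
  [[-2,-2,2,0,0,0],[0,0,0,0,0,0],[0,0,0,0,0,0]],
])

```text
time: 11.65
eef_pos: [554.5, -122.5, 227.5]
tcp_rot: [179.9, -0.0, 101.9]
ft_force: [0.4, 1.0, -0.4]
finger_gap: 0.601
grasp_force: 0.0
```

Run:
```python
from h import *
s=r.state();im=r.capture("wrist")[:,:,::-1];cv2.imwrite("pics/w6.png",im);print(s["time"],s["ft_force"])
for p in("knob","pin"):find("wrist",p)
a=np.radians(-76.3);k=np.array([544.4+125*np.cos(a),18.5+125*np.sin(a)])
for z in(80,89): print(z,proj("wrist",[*k,z]))
b=im
r.capture("top");find("top","knob")
```

```text
11.65 [ 0.4271953  0.9583484 -0.4233087]
wrist knob 0.83 [ 566.3 -101.4   78.9]
wrist pin 0.76 [ 568.2 -102.8   85.1]
80 [339.14915925 173.3415451 ]
89 [339.71864992 174.75667617]
```

View pics/w6.png

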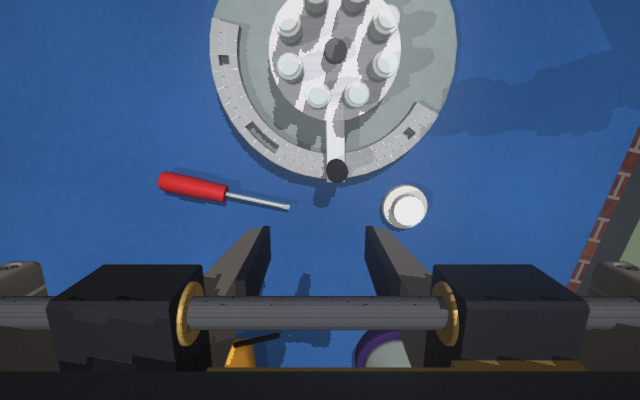

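The knob at (337,169) sits over the predicted hole place (339,173). The driver and cap are untouched. I'll take a second view to confirm the knob's height.

```bash
cat > t.py <<'E'
from h import *
import pickle,os
im=r.capture("wrist")[:,:,::-1]; T=cal("wrist")
g=cv2.cvtColor(im,cv2.COLOR_BGR2GRAY)
a=np.radians(-76.8);p=proj("wrist",[544.4+122*np.cos(a),18.5+122*np.sin(a),78]);u,v=p.astype(int)
w=28; m=(g[v-w:v+w,u-w:u+w]<56).astype(np.uint8)
n,l,s,c=cv2.connectedComponentsWithStats(m); i=1+np.argmax(s[1:,4]);print(p,s[i],c[i]+[u-w,v-w])
cu=s[i][0]+u-w+(s[i][2]-1)/2; rad=s[i][2]/2
# arm root side is up in the picture; lower edge of blob = lower edge of the top disc
cv=s[i][1]+v-w+s[i][3]-1-rad*0.98
o=ray("wrist",cu,cv); L=pickle.load(open("rays.p","rb")) if os.path.exists("rays.p") else []
L.append(o);pickle.dump(L,open("rays.p","wb"));print(cu,cv)
if len(L)>1:print("tri",tri(L))
E
python3 t.py
```

```text
[338.00901657 169.85728235] [ 17  20  20  23 157] [335.47133758 174.99363057]
336.5 173.2
```

Call:
play_rows([
  [[2,-4,2,0,0,0],[2,-4,2,0,0,0],[2,-3,0,0,0,0],[2,0,0,0,0,0],[0,0,0,0,0,0],[0,0,0,0,0,0],[0,0,0,0,0,0]],
])

```text
time: 12.65
eef_pos: [633.8, -231.4, 266.8]
tcp_rot: [-179.9, -0.0, 102.0]
ft_force: [0.2, 0.0, -0.3]
finger_gap: 0.597
grasp_force: 0.0
```

```bash
python3 t.py
python3 - <<'E'
from h import *
im=r.capture("side")[:,:,::-1];g=cv2.cvtColor(im,cv2.COLOR_BGR2GRAY)
for ang in (-76.3,-77.3):
  a=np.radians(ang);k=[544.4+125*np.cos(a),18.5+125*np.sin(a)]
  print([proj("side",[*k,z]).round(1).tolist() for z in(56,80,65,89)])
u,v=proj("side",[*k,70]).astype(int);print(u,v);print(g[v-10:v+12,u-8:u+9])
im=r.capture("top");find("top","knob")
E
```

```text
[287.72590045  52.94816573] [25 41 13  5 24] [289.83333333  67.41666667]
290.0 62.63
tri [ 573.81012855 -106.86962971   57.78925242]
[[329.6, 225.6], [329.7, 220.6], [329.6, 223.7], [329.8, 218.7]]
[[329.0, 225.9], [329.2, 220.9], [329.1, 224.0], [329.3, 219.0]]
329 223
[[190 205 253 255  95  90  90 125 213 240 234 231 230 230 230 230 231]
 [206 202 171 119  96  94  90  91 171 242 235 233 232 232 230 229 235]
 [204 184 132  91  93 102 108 133 211 237 233 233 233 232 231 230 239]
 [199 142 103  79  96 109 129 178 248 235 232 231 231 230 229 234 247]
 [200 145  85  93 102 120 129 182 252 241 236 232 231 230 231 240 252]
 [204 200 133  79 106 129 107 151 215 217 236 240 234 231 234 247 253]
 [195 200 195 125  82  92  56  65  59  88 177 232 242 234 242 251 250]
 [252 229 255 255 255  40  44  44  39  30  52 146 227 242 249 252 251]
 [255 255 255 255 255  35  53  55  53  44  30  53 176 249 249 249 250]
 [255 255 255 255 255  29  63  62  57  52  39  59 189 252 241 242 246]
 [255 255 255 255 255   0  53  60  58  49  24  67 203 253 241 240 241]
 [255 255 255 255 255   0  16  40  39  30   0  94 229 253 247 242 242]
 [244 255 255 255 255   0  12  13  14  13   0 108 238 253 249 243 241]
 [163 253 255 255 255   0   8  17  18  12   0 104 237 249 244 242 243]
 [143 190 251 255 255   4   0  10  13   5   0 119 243 248 244 244 249]
 [111 104 166 255 255  84  57  27  20  35  49 213 255 241 244 249 255]
 [114 113 132 176 203 139 123 107 103 104 108 238 255 255 247 255 255]
 [213 245 132 149 160 166 164 159 160 161 170 188 247 255 240 255 248]
 [255 255 218 139 151 169 188 188 183 194 212 209 201 226 227 230 149]
 [255 255 255 219 141 151 172 203 215 211 204 206 193 144 196 143 102]
 [254 255 255 255 222 143 153 171 198 197 173 166 195  82 101 110 123]
 [254 253 254 255 255 191 142 151 167 167 129 120 120 111 118 129 117]]
top knob 0.48 [ 572.4 -100.5   78.5]
```

Run:
```python
from h import *
def blob(im,box): return blobs("side",im,box,80,8)
i0=cv2.imread("pics/side0.png");i1=r.capture("side")[:,:,::-1]
K=lambda a,z:np.array([544.4+125*np.cos(np.radians(a)),18.5+125*np.sin(np.radians(a)),z])
print(blob(i0,(288,310,220,242)),[proj("side",K(a,68)).round(1) for a in(-123.5,-122.5)])
print(blob(i1,(322,336,215,236)),[(a,z,proj("side",K(a,z)).round(1)) for a in(-75.8,-76.8,-77.8) for z in(68,77)])
w=r.capture("wrist")[:,:,::-1]
print([proj("wrist",K(-76.5,z)) for z in(80,89)])
cv2.imwrite("pics/w7.png",np.hstack([cv2.resize(x,(400,400),interpolation=cv2.INTER_CUBIC) for x in (i0[210:250,278:318],i1[203:243,309:349])]))
```

```text
[([294, 225, 7, 10], 56, [297.4, 229.5])] [array([297.9, 229.1]), array([298.6, 229.2])]
[([326, 219, 7, 10], 59, [328.7, 223.6])] [(-75.8, 68, array([329.9, 222.9])), (-75.8, 77, array([330. , 221.1])), (-76.8, 68, array([329.4, 223.3])), (-76.8, 77, array([329.4, 221.4])), (-77.8, 68, array([328.8, 223.6])), (-77.8, 77, array([328.9, 221.7]))]
[array([287.71615204,  54.87274188]), array([286.94705164,  53.16722649])]
```

View pics/w7.png

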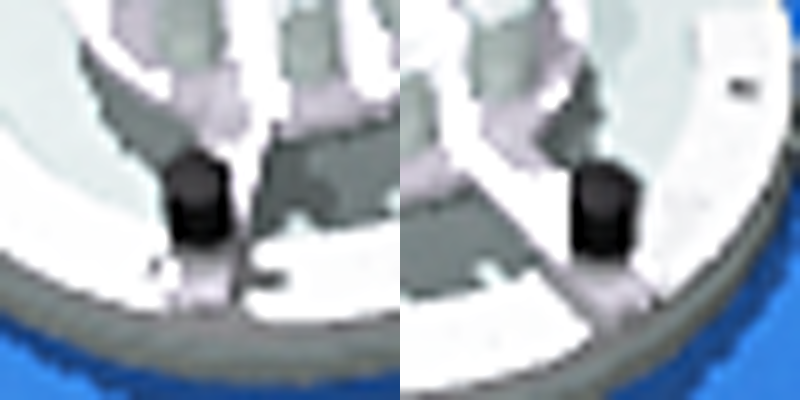

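The knob stands as low on the arm as it did at the start. It is at (328.7,223.6), where the pin-home prediction with the starting offset applied is (328.9,223.7); raised, it would be at row 221.8. The gripper is clear, so I'll hand in.

```bash
python3 -c "
from workcell import r
print(r.close_job())"
```

```text
the job is handed in; nothing more can be done
None
```

I pulled the pin, swung the carousel counter-clockwise about 0.82 rad to the next station and let go, and the camera check shows the pin home in the next hole. I handed the job in at about 13 s of the 51 s allowed; no verdict came back.

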